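# Feel out the relay tube in the hooded case and lay it on the optical rail

### The job

Swing the slanted lid of the accessory case up and over until it rests open against its stop, and reach past the hanging dust flap to feel under the hood for the thick relay tube, which lies unseen in one of three grooves beside two slimmer tubes. Draw it by its end into the open front of the case and let go of it there, then take it again round its middle and lay it gently in both V-saddles of the optical rail, its barrel centred lengthwise on the two saddles and its narrow nose towards the lamp. Leave the slim tubes in their grooves and the other things on the bench where they are.

Things in the scene. Friction and masses are not known exactly. Their poses are not given: they have to be found in the camera images.
- case: Grey opaque case, fixed, 272 (x) x 390 (y) x 182 mm high, 5 mm walls. Origin on the bench under the lid's hinge line, mid-width; x points to its back, away from the robot. A closed hood covers x=0 to +150 mm (underside 177 mm up); x=-122 to 0 is the front tray, open when the lid is up: side walls slope from 182 (x=0) to 70 mm (front), front wall 22 mm high. Inner floor 6 mm up.
- groove_mid (a point): Middle groove at the hood's front edge (case x=0, y=0), on the inner floor. Three grooves run front to back along the case's x at y=-85, 0, +85 mm, each between two ribs 6 mm high, 4 mm thick, 28 mm apart inside. Each holds one tube lying along x, in any order; at the start the tubes' near ends lie 4 to 17 mm behind the hood's edge. Tubes slide freely along the grooves.
- case_lid (a joint): Hinge of the case's slanted lid (rad): 0 = shut, grows as the lid's front swings up and back. A plain free lid of 0.28 kg: let go below about 2.3 (upright) it falls shut, beyond 2.45 it falls back against its stop at 2.9 and rests there, leaning over the hood. Hinge axis: the case's y axis through x=0, 182 mm above the bench. Starts shut.
- case_flap (a joint): Stiff black dust flap of plain plastic, 372 mm wide, 3 mm thick, 80 g, that hangs free from the hood's front edge (hinge along the case's y at x=+4, 175 mm above the bench) down to 57 mm above the bench and hides the tubes; they pass under it. Hinge angle (rad): 0 = hanging, + = pushed inward to the back, to 1.4 either way; the hand or a tube just pushes it aside.
- lid_tab (a point): Centre of the lid's black tab: 24 mm wide (case y), 12 mm thick, sticking 42 mm out level from the lid's front edge, above a 44 mm skirt. Lid shut: at case x=-149, y=0, z=+68 mm; it moves with the lid, 187 mm from the hinge line. Pinch it across its width from above; it can turn between the fingers.
- relay_mid (a point): Middle of the thick barrel of the relay tube, on its axis. Dark metal tube, lying: barrel 44 mm diameter x 102 mm, then a narrow bright nose 32 mm diameter x 18 mm; about 0.32 kg. x runs along the axis to the nose: barrel from -51 to +51 mm, nose to +69 mm. In a groove its axis is 29 mm above the bench and the nose points to the case's back.
- relay_nose (a point): Tip of the relay tube's nose, on the axis.
- slim0_mid (a point): Middle of a slim tube, dark metal, 28 mm diameter x 100 mm, no nose, x along its axis; in a groove its axis is 20 mm above the bench. To stay in its groove in the case.
- slim1_mid (a point): Middle of the other, identical slim tube.
- rail: Optical rail, fixed, 420 mm along its x. Two V-saddles (90 deg, 12 mm thick, 44 mm wide) at x=-34, +34 mm: apex 62, tips 80 mm up; nothing else near them is over 46 mm. At the +x end a lamp (lens at x=+128, 128 mm high), at x=-180 a framed screen (144 high, 84 wide). Origin on the bench midway between the saddles. A relay tube lying in both has its axis along x, 93 mm up.
- canister: Objective canister, white with black cap, 41 mm diameter x 62 mm, standing; origin under its centre. Bystander.
- eyepiece: Black eyepiece standing on its barrel, 42 mm diameter x 64 mm; origin under its centre. Bystander.
- driver: Screwdriver 160 mm lying on the bench. Bystander.
- wipes: Cardboard box of lens wipes 110 x 75 x 50 mm. Bystander.
- slidecase: Small flat wooden slide case 90 x 45 x 16 mm. Bystander.
- dropper: Clear dropper bottle 48 mm diameter x 140 mm, standing. Bystander.

How it is judged:
On the way, in this order (a step that is already met when the one before it is completed fails the run):
1. the lid is swung over past upright and rests open (hinge beyond 2.6 rad) (value of joint case_lid above 2.6 rad), for 0.2 s.
2. the relay tube lies in the case's open front, the middle of its barrel at least 20 mm in front of the hood's edge, let go and still (x of relay_mid in the frame of case between -0.12 and -0.02 m and y of relay_mid in the frame of case between -0.19 and 0.19 m and height (world z) of relay_mid below 0.045 m and contact force between relay and the fingers below 0.05 N and linear speed of relay below 0.03 m/s), for 0.2 s.
At the end, for the whole second after the job is handed in: The relay tube lies at rest in both V-saddles of the rail: the middle of its barrel within 12 mm of half-way between the saddles, its axis within 4 mm of the saddles' centre line and 89 to 97 mm above the bench, parallel to the rail within 0.06 rad, nose towards the lamp, let go (x of relay_mid in the frame of rail between -0.012 and 0.012 m and y of relay_mid in the frame of rail between -0.004 and 0.004 m and z of relay_mid in the frame of rail between 0.089 and 0.097 m and angle between the x axis of relay_mid and the x axis of rail, either way round below 0.06 rad and x of relay_nose in the frame of rail above 0.03 m and linear speed of relay below 0.02 m/s); the robot touches nothing.
It fails at once if a slim tube moved more than 40 mm (distance of any of slim0_mid, slim1_mid from where it was at the start of the episode above 0.04 m).
It fails at once if the relay tube struck or pressed against the rail with more than 40 N (contact force between relay and rail above 40 N).
It fails at once if a bystander on the bench moved more than 30 mm (distance of any of canister, eyepiece, driver, wipes, slidecase, dropper from where it was at the start of the episode above 0.03 m).
It also fails if it takes over 72 s, if anything falls off the work surface, if the arm or the gripper's body presses on something with over 40 N, if the wrist force passes 120 N, or if a joint passes its speed limit or range.

### The arm

A 6-joint arm with a two-finger parallel gripper is mounted at the origin on the work surface. World frame = base frame: x ahead of the robot, y to its left, z up, the work surface at z = 0. Lengths are in m, angles in rad, forces in N, time in s.
With the tool pointing down it reaches from about 0.35 to 0.975 m from the base axis. Payload 17.4 kg.
Tool frame: the origin (TCP) lies between the finger pads; the fingertips stand 11 mm ahead of it and the grasp point (between the pads) lies 8 mm behind it; y points along the fingers, z is the direction in which the jaws open and shut, and the axes are right-handed (so a half turn about y gives the same grasp; the last joint's range is limited). The gripper opens to 85 mm and grips with 20 to 120 N. Pads are 22 mm wide; open, the fingers measure 114 mm over their backs; the gripper's body (76 mm by 85 mm) begins 54 mm behind the grasp point. The pads swing forward as they close: fully open they stand 13 mm farther back than shut.
Start: joints at [1.303, 0.116, 1.442, -0, 1.584, -0.038], TCP at [0.154, 0.657, 0.242] pointing down, gripper open.
Joint ranges: [-2.83, 2.83], [-0.83, 2.19], [0.07, 2.5], [-1.14, 4.28], [0.01, 3], [-2.97, 2.97]. Speed limits (rad/s): [1.89, 1.89, 2.22, 3.14, 3.14, 3.14].

### API

Orientations are given as a unit quaternion [w, x, y, z].
In Python, from station import arm gives the robot as it stands. The module is installed in compiled form; this text tells all that it offers.
- The arm moves only by the tool jog_arm, never from a script. Its argument "motion" is a list of rows, each an object of numbers: "dx", "dy", "dz": the shift along the world's x, y, z in units of 25 mm (1.0 is 25 mm); "rx", "ry", "rz": the turn, a rotation vector about the world's x, y, z in units of 5 degrees (1.0 is 5 degrees); "jaw": the opening, from 0 (shut) to 1 (fully open). A call has 1 to 12 rows; each row is the pose to reach, as a shift and turn from the pose commanded when the call began; what a row does not reach only later rows make up. A row lasts 1/12 s, in which the tool goes at most 41.7 mm and 7.16 degrees, less where a joint would pass 70% of its speed; a pose out of reach is approached as far as the arm can. A call with a gripper value outside its range is refused whole. The fingers move at their own pace and stop on an object; "force" is the grip in N (left out, the last holds). Time passes only in rows, so rows that repeat a pose let the fingers close. It gives the time, the measured TCP pose, the force and the opening at its end, in the units of the state.
- arm.read_state(): the state, without advancing time (a new reading comes with each control period).
- arm.camera(name): name is "scene" or "top" or "wrist"; returns the picture (384x512x3 uint8, red, green, blue); there is no depth.
- arm.calibration(name): a dict with "mtx" (3x3 intrinsics, pixels), "k1" (the pictures are not rectified: a ray, as slopes to the right and down, at radius r is drawn at 1 + k1 r^2 times it, then the intrinsics apply), "rvec" (rotation vector, rad) and "tvec" (3), from world to camera coordinates, as OpenCV has them; the wrist camera has in their place "tool_from_camera" (4x4, takes a point from camera to tool coordinates, whose origin is the TCP and whose axes are the tool frame's). Camera axes: x right, y down, z forward; pixel columns grow to the right and rows downward; lengths in m; the calibration is good to about 2 mm. A picture is of the moment at which its call begins: read the wrist's pose just before it. calibration takes no time and is no camera call.
- arm.finish_job(): hands the job in, once; it reports no verdict.
Trained networks look in the newest picture that a camera, given by its name, has taken for a name from the list of things; names that differ only in an ending like _2 or _b are one class to them, and where a whole thing is asked for, a point or a joint stands for the part that bears it (a point fixed in the world has none). Each returns a list of dicts, best first, with "p" (0 to 1); they miss things now and then, are a little off and sometimes report something else, mostly with a low value. They report only what shows in the picture. A call takes as long as a camera call.
- arm.trace(camera, query): "pixels" (384x512 bool, what is visible of it) and "bbox" ([centre column, centre row, width, height] in pixels, round what is visible of it).
- arm.pinpoint(camera, query): "centre" ([column, row] in pixels: a listed point, or the origin of a listed thing).
The state is a dict: "time": time; "joint_positions": joint angles; "qd": joint speeds; "tau": joint torques, N m; "eef_pos": TCP position; "ee_rot": TCP orientation; "contact_force": force on the tool from outside, world axes, zero at the start; "ft_torque": the same for the moment, N m; "gripper_width": opening from 0.0 (shut) to 1.0 (fully open).
Only numpy, scipy, OpenCV 4.12 (cv2) and the standard library are available. Lean on these libraries where they do the work, as an engineer would, in place of code of your own. Each camera call takes 0.05 s, during which the arm holds its last target. There are 200 camera calls.

## Working session

There is one attempt and no reset: what is moved stays moved. The work goes in short steps, Python scripts to look and compute and a tool call to move; the robot and the scene stay as the last step left them, time stands still between calls to the robot, and variables do not carry over. Pictures are saved under pics/ and viewed, about 8 in all and at most 12, crops included, and the job is handed in when it is done.

Besides the shell and the picture viewer there is one more tool, called after ">>>" by a JSON object that holds its "api" and its "payload", one argument or row to a line. jog_arm: Moves the arm, as the interface text tells. Its arguments: {"type":"object","properties":{"motion":{"type":"array"},"force":{"type":"number"}},"required":["motion"]}

```bash
mkdir -p pics; cat > h.py <<'E'
import numpy as np, cv2
from station import arm
from scipy.spatial.transform import Rotation as R
def ray(cam,px,st=None):
    c=arm.calibration(cam); m=np.array(c['mtx']); k=c['k1']
    d=np.array([(px[0]-m[0,2])/m[0,0],(px[1]-m[1,2])/m[1,1]]); u=d.copy()
    for _ in range(20): u=d/(1+k*(u@u))
    v=np.array([u[0],u[1],1.])
    if 'rvec' in c:
        Rm=cv2.Rodrigues(np.array(c['rvec'],float))[0]; t=np.array(c['tvec']).ravel()
        return -Rm.T@t, Rm.T@v
    T=np.array(c['tool_from_camera']); q=st['ee_rot']; Rt=R.from_quat([q[1],q[2],q[3],q[0]]).as_matrix()
    return np.array(st['eef_pos'])+Rt@T[:3,3], Rt@T[:3,:3]@v
def at(cam,px,z,st=None):
    o,d=ray(cam,px,st); return o+d*(z-o[2])/d[2]
def proj(cam,P,st=None):
    c=arm.calibration(cam); m=np.array(c['mtx'])
    if 'rvec' in c: p=cv2.Rodrigues(np.array(c['rvec'],float))[0]@np.array(P)+np.array(c['tvec']).ravel()
    else:
        T=np.array(c['tool_from_camera']); q=st['ee_rot']; Rt=R.from_quat([q[1],q[2],q[3],q[0]]).as_matrix()
        p=T[:3,:3].T@(Rt.T@(np.array(P)-np.array(st['eef_pos']))-T[:3,3])
    u=p[:2]/p[2]; u=u*(1+c['k1']*(u@u)); return [m[0,0]*u[0]+m[0,2],m[1,1]*u[1]+m[1,2]]
def save(img,n): cv2.imwrite('pics/'+n,cv2.cvtColor(img,cv2.COLOR_RGB2BGR))
E
python3 - <<'E'
from h import *
np.set_printoptions(precision=4,suppress=True)
a=arm.camera('scene');b=arm.camera('top')
save(np.vstack([a,b])[:, :], 'a.png')
im=np.hstack([a,b]); save(cv2.resize(im,(800,300)),'a_small.png'); save(b,'top.png'); save(a,'scene.png')
Z={'case':0,'lid_tab':.068,'rail':0,'canister':0,'eyepiece':0,'driver':.01,'wipes':0,'slidecase':0,'dropper':0,'groove_mid':.006}
for cam in('top','scene'):
  print(cam, ray(cam,(256,192)))
  for n,z in Z.items():
    r=arm.pinpoint(cam,n)
    for d in r[:2]: print(n,round(d['p'],2),np.round(d['centre'],1),at(cam,d['centre'],z))
print(arm.read_state())
E
```

```text
top (array([0.4978, 0.0412, 1.3357]), array([ 0.0538, -0.0161, -0.9985]))
case 0.74 [218.8 219.1] [0.4825 0.1405 0.    ]
case 0.63 [206.9 174.6] [0.6273 0.1792 0.    ]
lid_tab 0.79 [219.5 221. ] [0.4775 0.1333 0.068 ]
rail 0.96 [350.3 194.7] [ 0.5592 -0.2884  0.    ]
canister 0.58 [277.1 231. ] [ 0.4431 -0.0479  0.    ]
eyepiece 0.43 [277.1 133.1] [ 0.7631 -0.051   0.    ]
eyepiece 0.36 [111.5 232.7] [0.4395 0.4901 0.    ]
driver 0.8 [398.4 200. ] [ 0.5405 -0.4441  0.01  ]
wipes 0.81 [385.7 240.1] [ 0.4104 -0.4023  0.    ]
slidecase 0.77 [111.  230.3] [0.4473 0.4918 0.    ]
dropper 0.53 [100.6 177.9] [0.6186 0.529  0.    ]
scene (array([0.0532, 0.0716, 1.7421]), array([ 0.3202, -0.05  , -0.9462]))
case 0.92 [204.  203.1] [0.6229 0.1748 0.    ]
lid_tab 0.61 [217.5 234.7] [0.4806 0.1348 0.068 ]
rail 0.79 [333.8 203.4] [ 0.5642 -0.299   0.    ]
canister 0.68 [269.8 242.5] [ 0.4468 -0.0459  0.    ]
eyepiece 0.7 [205. 197.] [0.646 0.169 0.   ]
eyepiece 0.63 [259.6 165.1] [ 0.7476 -0.0473  0.    ]
driver 0.66 [377.5 201.2] [ 0.5505 -0.4567  0.01  ]
wipes 0.85 [375.  240.8] [ 0.4079 -0.4208  0.    ]
slidecase 0.59 [119.9 264.2] [0.4333 0.4897 0.    ]
dropper 0.82 [105.6 216.8] [ 0.6139  0.5348 -0.    ]
{'time': 1.1, 'joint_positions': array([ 1.3032,  0.116 ,  1.4416,  0.    ,  1.584 , -0.0378]), 'qd': array([-0.0007, -0.001 , -0.002 ,  0.0006,  0.0013, -0.0003]), 'tau': array([ -0.0013, -73.1733, -63.2673,  -0.0001,   0.0005,   0.    ]), 'eef_pos': array([0.1538, 0.6573, 0.2423]), 'ee_rot': array([ 0.7025, -0.7024,  0.0811, -0.0811]), 'contact_force': array([ 0.5424,  0.9186, -0.2632]), 'ft_torque': array([ 0.0348,  0.0437, -0.0292]), 'gripper_width': 1.0015110531074138}
```

View pics/top.png

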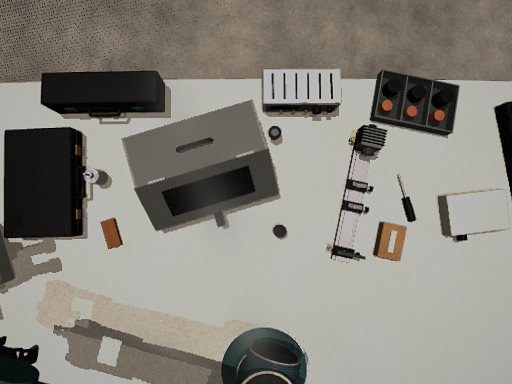

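View pics/scene.png

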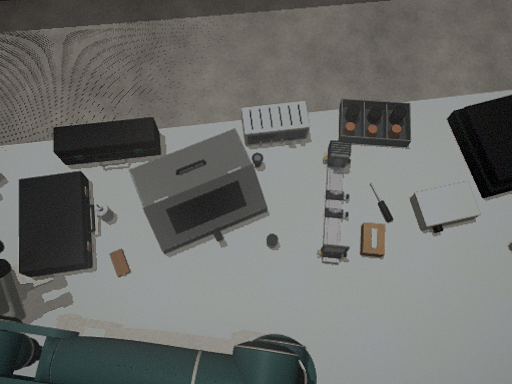

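The top view shows the case turned about 16°, with the tab at (220,220). The rail runs from the screen at (347,252) to the lamp at (370,140), with its saddles near (357,186) and (355,208). I'll fit the case pose from the hood corners.

```bash
cat >> h.py <<'E'
def Rq(q): return R.from_quat([q[1],q[2],q[3],q[0]])
def toolR(jaw,down=(0,0,-1)):
    y=np.array(down,float); y/=np.linalg.norm(y); z=np.array(jaw,float); z-=y*(y@z); z/=np.linalg.norm(z)
    return R.from_matrix(np.c_[np.cross(y,z),y,z])
def delta(p,Rt,p0=None,R0=None):
    s=arm.read_state(); p0=s['eef_pos'] if p0 is None else p0; R0=Rq(s['ee_rot']) if R0 is None else R0
    return (np.array(p)-p0)/.025, np.degrees((Rt*R0.inv()).as_rotvec())/5
E
python3 - <<'E'
from h import *
from scipy.optimize import least_squares
np.set_printoptions(precision=4,suppress=True)
C=[(0,.195,.182),(0,-.195,.182),(.15,-.195,.182),(.15,.195,.182)]
obs={'top':[(134,187),(267,148),(253,101),(123,138)],'scene':[(146,206),(256,166),(237,131),(131,167)]}
tab={'top':(219.5,221),'scene':(217.5,234.7)}
def w(x,P): c,s=np.cos(x[2]),np.sin(x[2]); return [x[0]+c*P[0]-s*P[1],x[1]+s*P[0]+c*P[1],P[2]]
def f(x,cams=('top','scene')): 
    r=[]
    for c in cams:
        for P,o in zip(C,obs[c]): r+=list(np.array(proj(c,w(x,P)))-o)
        r+=list(np.array(proj(c,w(x,(-.149,0,.068))))-tab[c])
    return np.array(r)
for cc in(('top',),('scene',),('top','scene')):
    s=least_squares(f,[.625,.177,.28],args=(cc,),loss='soft_l1'); print(s.x,np.round(f(s.x,cc),1))
x=s.x; print('tab',w(x,(-.149,0,.068)))
s=arm.read_state(); Rm=Rq(s['ee_rot']).as_matrix(); print(Rm)
ey=np.array([-np.sin(x[2]),np.cos(x[2]),0])
for sg in(1,-1): print(delta(w(x,(-.149,0,.16)),toolR(sg*ey)))
for n in('case','rail','lid_tab'):
    for c in('top','scene'):
        t=arm.trace(c,n)[0]; m=t['pixels'].astype(np.uint8); print(n,c,t['p'],t['bbox'],cv2.minAreaRect(cv2.findNonZero(m)))
b=arm.camera('top'); save(cv2.resize(b[110:275,310:420],None,fx=3.6,fy=3.6,interpolation=cv2.INTER_CUBIC),'rail.png')
E
```

```text
[0.6253 0.1761 0.2747] [ 0.9  1.2  0.8  2.2  0.1 -0.8 -1.5 -0.3 -0.8 -1.4]
[0.624  0.1699 0.2528] [-1.4  0.5 -1.   0.3  2.1 -2.2  0.1 -0.1  0.7  0.2]
[0.6247 0.1736 0.2648] [ 1.6  0.7  1.9  3.   1.7 -0.1 -0.2 -0.9 -0.4 -1.1 -2.3  1.1 -2.4 -0.4
  0.3 -2.6 -1.3  0.7  0.  -0.1]
tab [np.float64(0.4808469441188223), np.float64(0.13462758179090945), 0.068]
[[ 0.9737  0.      0.2278]
 [-0.2278  0.      0.9737]
 [-0.     -1.      0.    ]]
(array([ 13.0828, -20.9056,  -3.2929]), array([-0.0005, -0.0001,  5.6674]))
(array([ 13.0828, -20.9056,  -3.2929]), array([ -0.0002,   0.0007, -30.3326]))
case top 0.7 [199.9, 165.1, 156.9, 131.1] ((202.00537109375, 172.28207397460938), (112.3460922241211, 138.59463500976562), 74.16761016845703)
case scene 0.83 [197.5, 191.1, 135.3, 127.3] ((200.5830841064453, 193.6616668701172), (99.724609375, 120.33170318603516), 68.80594635009766)
rail top 0.83 [358.0, 194.5, 61.2, 140.6] ((355.6702575683594, 192.43150329589844), (38.49180603027344, 141.0805206298828), 9.688786506652832)
rail scene 0.64 [335.8, 201.0, 33.1, 127.7] ((335.6311340332031, 201.06080627441406), (29.849365234375, 122.62934875488281), 3.077455520629883)
lid_tab top 0.96 [207.6, 189.7, 146.3, 82.4] ((209.55047607421875, 197.3348846435547), (61.49245071411133, 141.0878143310547), 73.3007583618164)
lid_tab scene 0.65 [204.4, 208.1, 122.0, 89.1] ((208.18121337890625, 212.06997680664062), (59.90192413330078, 119.94112396240234), 68.3109359741211)
```

View pics/rail.png

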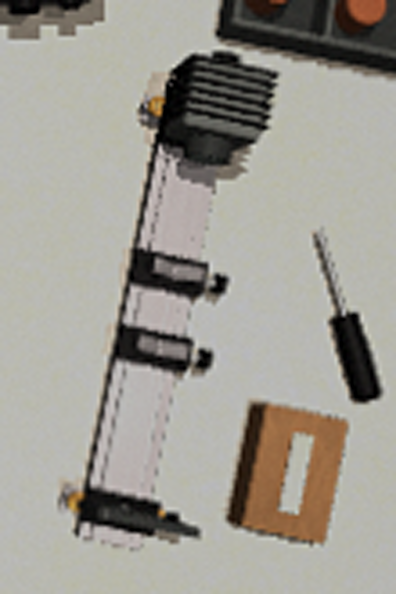

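>>> {"api": "jog_arm", "payload": {
  "motion": [
    {"dx":6.5,"dy":-10.5,"dz":-1,"rz":3},
    {"dx":6.5,"dy":-10.5,"dz":-1,"rz":3},
    {"dx":6.5,"dy":-10.5,"dz":-1,"rz":3},
    {"dx":6.5,"dy":-10.5,"dz":-1,"rz":3},
    {"dx":6.5,"dy":-10.5,"dz":-1,"rz":3},
    {"dx":6.5,"dy":-10.5,"dz":-1,"rz":3},
    {"dx":12,"dy":-19,"dz":-2,"rz":5.6},
    {"dx":13,"dy":-20.9,"dz":-2.5,"rz":5.6},
    {"dx":13,"dy":-20.9,"dz":-2.5,"rz":5.6},
    {"dx":13,"dy":-20.9,"dz":-2.5,"rz":5.6},
    {"dx":13,"dy":-20.9,"dz":-2.5,"rz":5.6},
    {"dx":13,"dy":-20.9,"dz":-2.5,"rz":5.6}
  ]
}}

```text
$.motion[0]: bad value
```

>>> {"api": "jog_arm", "payload": {
  "motion": [
    {"dx":6.5,"dy":-10.5,"dz":-1.0,"rx":0,"ry":0,"rz":3,"jaw":1},
    {"dx":6.5,"dy":-10.5,"dz":-1.0,"rx":0,"ry":0,"rz":3,"jaw":1},
    {"dx":6.5,"dy":-10.5,"dz":-1.0,"rx":0,"ry":0,"rz":3,"jaw":1},
    {"dx":6.5,"dy":-10.5,"dz":-1.0,"rx":0,"ry":0,"rz":3,"jaw":1},
    {"dx":6.5,"dy":-10.5,"dz":-1.0,"rx":0,"ry":0,"rz":3,"jaw":1},
    {"dx":6.5,"dy":-10.5,"dz":-1.0,"rx":0,"ry":0,"rz":3,"jaw":1},
    {"dx":12,"dy":-19,"dz":-2,"rx":0,"ry":0,"rz":5.6,"jaw":1},
    {"dx":13,"dy":-20.9,"dz":-2.5,"rx":0,"ry":0,"rz":5.6,"jaw":1},
    {"dx":13,"dy":-20.9,"dz":-2.5,"rx":0,"ry":0,"rz":5.6,"jaw":1},
    {"dx":13,"dy":-20.9,"dz":-2.5,"rx":0,"ry":0,"rz":5.6,"jaw":1},
    {"dx":13,"dy":-20.9,"dz":-2.5,"rx":0,"ry":0,"rz":5.6,"jaw":1},
    {"dx":13,"dy":-20.9,"dz":-2.5,"rx":0,"ry":0,"rz":5.6,"jaw":1}
  ]
}}

```text
time: 2.45
eef_pos: [0.4145, 0.2372, 0.1945]
ee_rot: [0.701, -0.701, -0.092, 0.091]
contact_force: [0.3, 0.4, 0.8]
gripper_width: 0.999
```

>>> {"api": "jog_arm", "payload": {
  "motion": [
    {"dx":2.6,"dy":-4.1,"dz":-0.6,"rx":0,"ry":0,"rz":0,"jaw":1},
    {"dx":2.6,"dy":-4.1,"dz":-0.6,"rx":0,"ry":0,"rz":0,"jaw":0.8},
    {"dx":2.6,"dy":-4.1,"dz":-0.6,"rx":0,"ry":0,"rz":0,"jaw":0.8},
    {"dx":2.6,"dy":-4.1,"dz":-0.6,"rx":0,"ry":0,"rz":0,"jaw":0.8},
    {"dx":2.6,"dy":-4.1,"dz":-0.6,"rx":0,"ry":0,"rz":0,"jaw":0.8}
  ]
}}

```text
time: 2.87
eef_pos: [0.4795, 0.1349, 0.1789]
ee_rot: [-0.701, 0.701, 0.09, -0.09]
contact_force: [-0.5, 0.6, -0.2]
gripper_width: 0.8
```

```bash
python3 - <<'E'
from h import *
np.set_printoptions(precision=4,suppress=True)
s=arm.read_state(); im=arm.camera('wrist'); save(im,'w1.png')
print(s['eef_pos'],Rq(s['ee_rot']).as_matrix().round(3).tolist(),s['time'])
for n,z in(('lid_tab',.068),('case',0),('rail',0)):
    for d in arm.pinpoint('wrist',n)[:2]: print(n,d['p'],d['centre'],at('wrist',d['centre'],z,s))
E
```

```text
[0.4795 0.1349 0.1789] [[0.968, -0.001, -0.253], [0.253, -0.0, 0.968], [-0.001, -1.0, 0.0]] 2.8667
lid_tab 0.75 [256.2, 198.7] [0.4828 0.1358 0.068 ]
case 0.94 [257.1, 299.4] [0.627  0.1747 0.    ]
```

View pics/w1.png

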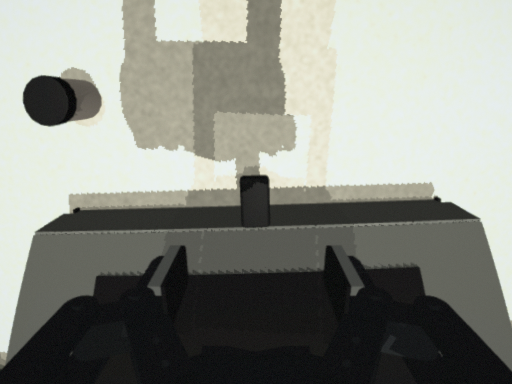

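```bash
python3 - <<'E'
from h import *
np.set_printoptions(precision=4,suppress=True)
s=arm.read_state()
for a,b,z in(((35,233),(480,218),.074),((78,210),(437,199),.03)):
    A=at('wrist',a,z,s);B=at('wrist',b,z,s); d=B-A; print(A,B,np.hypot(*d[:2]),np.arctan2(-d[0],d[1]),(A+B)/2)
print([at('wrist',p,.074,s) for p in((255,178),(255,226))])
t=arm.trace('wrist','case');
for z in(.06,.07,.08):print(z,at('wrist',(255.5,226),z,s))
print(arm.calibration('wrist'))
E
```

```text
[ 0.5615 -0.0426  0.074 ] [0.4477 0.3306 0.074 ] 0.39012666156638004 0.29591346729502466 [0.5046 0.144  0.074 ]
[ 0.5518 -0.0272  0.03  ] [0.4491 0.3148 0.03  ] 0.35709514806493137 0.29183665163855604 [0.5004 0.1438 0.03  ]
[array([0.4639, 0.1326, 0.074 ]), array([0.5037, 0.1432, 0.074 ])]
0.06 [0.5095 0.1451 0.06  ]
0.07 [0.5053 0.144  0.07  ]
0.08 [0.5011 0.1429 0.08  ]
{'mtx': array([[309.2535,   0.    , 255.3913],
       [  0.    , 309.2535, 194.8727],
       [  0.    ,   0.    ,   1.    ]]), 'k1': -0.08656249632533644, 'tool_from_camera': array([[ 0.0009,  0.9525,  0.3045, -0.0772],
       [ 0.0003, -0.3045,  0.9525, -0.1312],
       [ 1.    , -0.0008, -0.0006, -0.0005],
       [ 0.    ,  0.    ,  0.    ,  1.    ]])}
```

>>> {"api": "jog_arm", "payload": {
  "motion": [
    {"dx":0.2,"dy":0.12,"dz":-1.6,"rx":0,"ry":0,"rz":0.43,"jaw":0.8},
    {"dx":0.2,"dy":0.12,"dz":-3.2,"rx":0,"ry":0,"rz":0.43,"jaw":0.7},
    {"dx":0.2,"dy":0.12,"dz":-4.2,"rx":0,"ry":0,"rz":0.43,"jaw":0.6},
    {"dx":0.2,"dy":0.12,"dz":-4.75,"rx":0,"ry":0,"rz":0.43,"jaw":0.5},
    {"dx":0.2,"dy":0.12,"dz":-4.75,"rx":0,"ry":0,"rz":0.43,"jaw":0.4},
    {"dx":0.2,"dy":0.12,"dz":-4.75,"rx":0,"ry":0,"rz":0.43,"jaw":0.1},
    {"dx":0.2,"dy":0.12,"dz":-4.75,"rx":0,"ry":0,"rz":0.43,"jaw":0.1},
    {"dx":0.2,"dy":0.12,"dz":-4.75,"rx":0,"ry":0,"rz":0.43,"jaw":0.1},
    {"dx":0.2,"dy":0.12,"dz":-4.75,"rx":0,"ry":0,"rz":0.43,"jaw":0.1}
  ],
  "force": 40
}}

```text
time: 3.87
eef_pos: [0.483, 0.1356, 0.0599]
ee_rot: [-0.696, 0.703, 0.103, -0.106]
contact_force: [-0.6, -46.6, -12.6]
gripper_width: 0.271
```

```bash
cat >> h.py <<'E'
CASE=(.627,.181,.293)
def cw(x,y,z): c,s=np.cos(CASE[2]),np.sin(CASE[2]); return np.array([CASE[0]+c*x-s*y,CASE[1]+s*x+c*y,z])
E
python3 - <<'E'
from h import *
np.set_printoptions(precision=2,suppress=True)
# lid arc: shift of tab in units of 25mm, each 0.16 rad
a0=np.arctan2(.114,.149); p0=cw(-.149,0,.068)
for th in np.arange(.15,2.75,.15):
    b=th-a0; p=cw(-.1876*np.cos(b),0,.182+.1876*np.sin(b)); print(round(th,2),(p-p0)/.025)
E
```

```text
0.15 [-0.59 -0.18  0.94]
0.3 [-1.03 -0.31  1.97]
0.45 [-1.33 -0.4   3.05]
0.6 [-1.47 -0.44  4.16]
0.75 [-1.44 -0.44  5.29]
0.9 [-1.26 -0.38  6.39]
1.05 [-0.92 -0.28  7.46]
1.2 [-0.43 -0.13  8.46]
1.35 [0.2  0.06 9.38]
1.5 [ 0.95  0.29 10.18]
1.65 [ 1.81  0.54 10.86]
1.8 [ 2.75  0.83 11.4 ]
1.95 [ 3.76  1.14 11.78]
2.1 [ 4.82  1.45 12.01]
2.25 [ 5.89  1.78 12.06]
2.4 [ 6.96  2.1  11.95]
2.55 [ 8.01  2.42 11.67]
2.7 [ 9.    2.71 11.23]
```

>>> {"api": "jog_arm", "payload": {
  "motion": [
    {"dx":0.03,"dy":-0.1,"dz":0,"rx":0,"ry":0,"rz":0,"jaw":0.1},
    {"dx":-0.27,"dy":-0.19,"dz":0.46,"rx":0,"ry":0,"rz":0,"jaw":0.1},
    {"dx":-0.56,"dy":-0.28,"dz":0.94,"rx":0,"ry":0,"rz":0,"jaw":0.1},
    {"dx":-1.0,"dy":-0.41,"dz":1.97,"rx":0,"ry":0,"rz":0,"jaw":0.1},
    {"dx":-1.3,"dy":-0.5,"dz":3.05,"rx":0,"ry":0,"rz":0,"jaw":0.1},
    {"dx":-1.44,"dy":-0.54,"dz":4.16,"rx":0,"ry":0,"rz":0,"jaw":0.1}
  ]
}}

```text
time: 4.37
eef_pos: [0.4476, 0.1249, 0.1671]
ee_rot: [-0.698, 0.701, 0.105, -0.104]
contact_force: [18.8, -13.1, -4.6]
gripper_width: 0.268
```

>>> {"api": "jog_arm", "payload": {
  "motion": [
    {"dx":0.04,"dy":-0.04,"dz":1.13,"rx":0,"ry":0,"rz":0,"jaw":0.1},
    {"dx":0.22,"dy":0.02,"dz":2.23,"rx":0,"ry":0,"rz":0,"jaw":0.1},
    {"dx":0.56,"dy":0.12,"dz":3.3,"rx":0,"ry":0,"rz":0,"jaw":0.1},
    {"dx":1.05,"dy":0.27,"dz":4.3,"rx":0,"ry":0,"rz":0,"jaw":0.1},
    {"dx":1.68,"dy":0.46,"dz":5.22,"rx":0,"ry":0,"rz":0,"jaw":0.1},
    {"dx":2.43,"dy":0.69,"dz":6.02,"rx":0,"ry":0,"rz":0,"jaw":0.1},
    {"dx":3.29,"dy":0.94,"dz":6.7,"rx":0,"ry":0,"rz":0,"jaw":0.1}
  ]
}}

```text
time: 4.95
eef_pos: [0.5304, 0.1493, 0.3348]
ee_rot: [-0.699, 0.7, 0.105, -0.104]
contact_force: [5.9, -9.5, -13.6]
gripper_width: 0.275
```

>>> {"api": "jog_arm", "payload": {
  "motion": [
    {"dx":0.94,"dy":0.27,"dz":0.54,"rx":0,"ry":0,"rz":0,"jaw":0.1},
    {"dx":1.95,"dy":0.58,"dz":0.92,"rx":0,"ry":0,"rz":0,"jaw":0.1},
    {"dx":3.01,"dy":0.89,"dz":1.15,"rx":0,"ry":0,"rz":0,"jaw":0.1},
    {"dx":4.08,"dy":1.22,"dz":1.2,"rx":0,"ry":0,"rz":0,"jaw":0.1},
    {"dx":5.15,"dy":1.54,"dz":1.09,"rx":0,"ry":0,"rz":0,"jaw":0.1},
    {"dx":6.2,"dy":1.86,"dz":0.81,"rx":0,"ry":0,"rz":0,"jaw":0.1},
    {"dx":6.86,"dy":2.06,"dz":0.52,"rx":0,"ry":0,"rz":0,"jaw":0.1},
    {"dx":6.86,"dy":2.06,"dz":0.52,"rx":0,"ry":0,"rz":0,"jaw":0.1}
  ]
}}

```text
time: 5.62
eef_pos: [0.7047, 0.2008, 0.3468]
ee_rot: [-0.699, 0.7, 0.106, -0.102]
contact_force: [7.1, -13.2, 8.0]
gripper_width: 0.274
```

>>> {"api": "jog_arm", "payload": {
  "motion": [
    {"dx":0,"dy":0,"dz":0,"rx":0,"ry":0,"rz":0,"jaw":0.8},
    {"dx":0,"dy":0,"dz":0,"rx":0,"ry":0,"rz":0,"jaw":0.8},
    {"dx":0,"dy":0,"dz":0.3,"rx":0,"ry":0,"rz":0,"jaw":0.8},
    {"dx":-0.5,"dy":-0.1,"dz":1.5,"rx":0,"ry":0,"rz":0,"jaw":0.8},
    {"dx":-2,"dy":-0.6,"dz":2,"rx":0,"ry":0,"rz":0,"jaw":0.8},
    {"dx":-3.5,"dy":-1,"dz":1.5,"rx":0.4,"ry":-1.3,"rz":0,"jaw":0.8},
    {"dx":-5,"dy":-1.5,"dz":0.7,"rx":0.8,"ry":-2.6,"rz":0,"jaw":0.8},
    {"dx":-6.5,"dy":-2,"dz":-0.5,"rx":1.2,"ry":-3.9,"rz":0,"jaw":0.8},
    {"dx":-7.5,"dy":-2.2,"dz":-1.8,"rx":1.6,"ry":-5.2,"rz":0,"jaw":0.8},
    {"dx":-8,"dy":-2.4,"dz":-3.2,"rx":2,"ry":-6.5,"rz":0,"jaw":0.8},
    {"dx":-8.2,"dy":-2.5,"dz":-4.6,"rx":2.4,"ry":-7.8,"rz":0,"jaw":0.8},
    {"dx":-8.2,"dy":-2.5,"dz":-6,"rx":2.8,"ry":-9.1,"rz":0,"jaw":0.8}
  ]
}}

```text
time: 6.62
eef_pos: [0.514, 0.1449, 0.2574]
ee_rot: [0.697, -0.629, -0.322, -0.122]
contact_force: [0.5, -0.5, -0.1]
gripper_width: 0.799
```

```bash
sed -i 's/^CASE=.*/CASE=(.6269,.1782,.293)/' h.py; python3 - <<'E'
from h import *
np.set_printoptions(precision=3,suppress=True)
t=toolR(-cw(0,-1,0)+cw(0,0,0), (np.sin(1.134)*np.cos(.293),np.sin(1.134)*np.sin(.293),-np.cos(1.134)))
print(delta(cw(-.10,0,.085),t)); print(arm.read_state()['joint_positions'])
save(arm.camera('top'),'t2.png')
E
```

```text
(array([ 0.686,  0.177, -6.895]), array([ 1.614, -5.351, -0.067]))
[ 0.193 -0.599  2.099  0.077  0.999 -1.696]
```

View pics/t2.png

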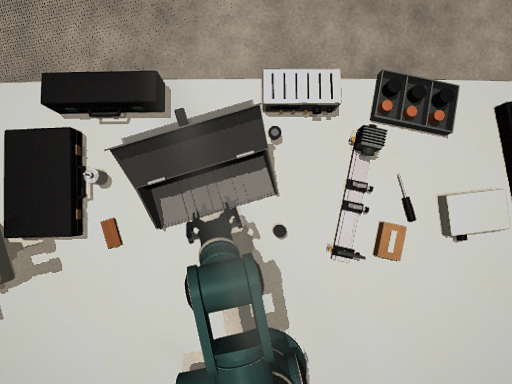

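The lid rests open over the hood, and the tray and its grooves show at (215,190). Next I'll drop to a low view under the flap.

>>> {"api": "jog_arm", "payload": {
  "motion": [
    {"dx":0.2,"dy":0.05,"dz":-1.4,"rx":0.4,"ry":-1.3,"rz":0,"jaw":0.8},
    {"dx":0.4,"dy":0.1,"dz":-2.8,"rx":0.8,"ry":-2.6,"rz":0,"jaw":0.8},
    {"dx":0.6,"dy":0.17,"dz":-4.2,"rx":1.2,"ry":-3.9,"rz":0,"jaw":0.8},
    {"dx":0.7,"dy":0.18,"dz":-5.6,"rx":1.6,"ry":-5.35,"rz":0,"jaw":0.8},
    {"dx":0.7,"dy":0.18,"dz":-6.6,"rx":1.6,"ry":-5.35,"rz":0,"jaw":0.8},
    {"dx":0.7,"dy":0.18,"dz":-6.6,"rx":1.6,"ry":-5.35,"rz":0,"jaw":0.8}
  ]
}}

```text
time: 7.17
eef_pos: [0.536, 0.1652, 0.1201]
ee_rot: [0.665, -0.527, -0.461, -0.26]
contact_force: [0.6, 1.3, 1.1]
gripper_width: 0.8
```

```bash
python3 - <<'E'
from h import *
np.set_printoptions(precision=3,suppress=True)
s=arm.read_state(); im=arm.camera('wrist'); im=im[::-1,::-1]; save(np.clip(im.astype(float)*1.0,0,255).astype(np.uint8),'w2.png')
print(s['eef_pos'],s['joint_positions'],s['contact_force'])
for n in('relay_mid','relay_nose','slim0_mid'):
    for d in arm.pinpoint('wrist',n)[:2]: print(n,d['p'],d['centre'])
    for d in arm.trace('wrist',n)[:3]: print(n,d['p'],d['bbox'])
for y in(-.085,0,.085):
  for z in (.007,.051): print(y,z,proj('wrist',cw(.01,y,z),s))
E
```

```text
[0.536 0.165 0.12 ] [ 0.173 -0.57   2.467  0.797  0.228 -2.42 ] [0.639 1.328 1.144]
relay_mid 0.57 [313.8, 166.5]
relay_mid 0.8 [318.0, 156.2, 60.7, 49.1]
relay_nose 0.78 [297.9, 182.7]
relay_nose 0.89 [317.4, 154.3, 64.5, 50.2]
slim0_mid 0.73 [229.0, 157.6]
slim0_mid 0.66 [230.1, 154.1, 33.0, 52.3]
-0.085 0.007 [np.float64(133.07801874994942), np.float64(126.46140645338299)]
-0.085 0.051 [np.float64(129.99674544675636), np.float64(176.26282679888837)]
0 0.007 [np.float64(231.8174473792088), np.float64(125.85060587088054)]
0 0.051 [np.float64(231.99078901232986), np.float64(175.42909735521604)]
0.085 0.007 [np.float64(328.47337444518075), np.float64(126.47746786738124)]
0.085 0.051 [np.float64(331.74231859155395), np.float64(174.98000918733283)]
```

View pics/w2.png

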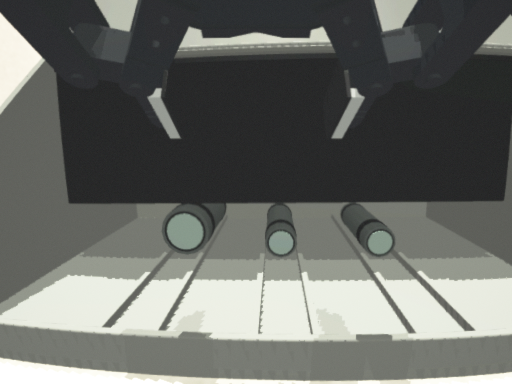

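```bash
cat >> h.py <<'E'
def tcase(deg):
    a=np.radians(deg); f=np.array([np.cos(CASE[2]),np.sin(CASE[2]),0]); return toolR([-np.sin(CASE[2]),np.cos(CASE[2]),0], f*np.sin(a)-np.array([0,0,np.cos(a)]))
def inv(P): c,s=np.cos(CASE[2]),np.sin(CASE[2]); d=np.array(P)[:2]-CASE[:2]; return np.array([c*d[0]+s*d[1],-s*d[0]+c*d[1],P[2]])
E
python3 - <<'E'
from h import *
np.set_printoptions(precision=3,suppress=True)
s=arm.read_state()
for px,z in(((326,152),.029),((230,141),.02),((132,141),.02)): print(inv(at('wrist',px,z,s)))
# groove ribs on near tray (rot image): relay ribs
for p in((109,326),(165,328),(260,330),(311,331),(411,330),(468,328)): print('rib',inv(at('wrist',(511-p[0],383-p[1]),.012,s)))
for g,d in((( -.03,.085,.075),45),((.03,.085,.033),45)):
    t=tcase(d); y=t.as_matrix()[:,1]; print(cw(*g)+.008*y, delta(cw(*g)+.008*y,t))
E
```

```text
[0.025 0.085 0.029]
[ 0.021 -0.002  0.02 ]
[ 0.02  -0.089  0.02 ]
rib [-0.096  0.096  0.012]
rib [-0.096  0.064  0.012]
rib [-0.095  0.012  0.012]
rib [-0.096 -0.015  0.012]
rib [-0.096 -0.068  0.012]
rib [-0.096 -0.1    0.012]
[0.579 0.253 0.069] (array([ 1.677,  3.5  , -2.143]), array([-1.293,  3.272, -0.57 ]))
[0.636 0.27  0.027] (array([ 3.975,  4.193, -3.823]), array([-1.293,  3.272, -0.57 ]))
```

>>> {"api": "jog_arm", "payload": {
  "motion": [
    {"dx":0.5,"dy":1.2,"dz":-0.7,"rx":-0.43,"ry":1.1,"rz":-0.2,"jaw":0.8},
    {"dx":1.1,"dy":2.4,"dz":-1.4,"rx":-0.86,"ry":2.2,"rz":-0.4,"jaw":0.8},
    {"dx":1.68,"dy":3.45,"dz":-2.1,"rx":-1.29,"ry":3.27,"rz":-0.57,"jaw":0.8},
    {"dx":1.68,"dy":3.45,"dz":-2.1,"rx":-1.29,"ry":3.27,"rz":-0.57,"jaw":0.8},
    {"dx":1.68,"dy":3.45,"dz":-2.1,"rx":-1.29,"ry":3.27,"rz":-0.57,"jaw":0.8}
  ]
}}

```text
time: 7.93
eef_pos: [0.5661, 0.2314, 0.0821]
ee_rot: [0.689, -0.588, -0.382, -0.184]
contact_force: [-0.4, -0.2, 0.1]
gripper_width: 0.797
```

```bash
python3 - <<'E'
from h import *
np.set_printoptions(precision=3,suppress=True)
s=arm.read_state(); print(inv(s['eef_pos']),s['joint_positions'])
g=(.03,.0835,.033); t=tcase(45); y=t.as_matrix()[:,1]; print(delta(cw(*g)+.008*y,t))
for n in('relay_mid',):
    for d in arm.pinpoint('wrist',n)[:2]: print(n,d['p'],d['centre'])
E
```

```text
[-0.043  0.068  0.082] [ 0.355 -0.312  2.264 -0.053  0.353 -1.481]
(array([ 2.835,  1.482, -2.192]), array([-0.364,  0.505, -0.242]))
relay_mid 0.57 [313.8, 166.5]
```

>>> {"api": "jog_arm", "payload": {
  "motion": [
    {"dx":0.3,"dy":0.6,"dz":-0.3,"rx":-0.36,"ry":0.5,"rz":-0.24,"jaw":0.8},
    {"dx":0.6,"dy":0.8,"dz":-0.5,"rx":-0.36,"ry":0.5,"rz":-0.24,"jaw":0.8},
    {"dx":1.2,"dy":1,"dz":-1,"rx":-0.36,"ry":0.5,"rz":-0.24,"jaw":0.8},
    {"dx":1.8,"dy":1.18,"dz":-1.5,"rx":-0.36,"ry":0.5,"rz":-0.24,"jaw":0.8},
    {"dx":2.3,"dy":1.33,"dz":-1.9,"rx":-0.36,"ry":0.5,"rz":-0.24,"jaw":0.8},
    {"dx":2.83,"dy":1.48,"dz":-2.19,"rx":-0.36,"ry":0.5,"rz":-0.24,"jaw":0.8},
    {"dx":2.83,"dy":1.48,"dz":-2.19,"rx":-0.36,"ry":0.5,"rz":-0.24,"jaw":0.8}
  ]
}}

```text
time: 8.57
eef_pos: [0.6375, 0.2686, 0.0256]
ee_rot: [0.686, -0.606, -0.363, -0.172]
contact_force: [-0.3, 0.5, 1.0]
gripper_width: 0.797
```

```bash
python3 - <<'E'
from h import *
np.set_printoptions(precision=3,suppress=True)
s=arm.read_state(); print(inv(s['eef_pos']),s['joint_positions'],s['contact_force'])
g=(.03,.0835,.033); t=tcase(45); y=t.as_matrix()[:,1]; print(delta(cw(*g)+.008*y,t))
E
```

```text
[0.036 0.084 0.026] [ 0.388 -0.012  2.094 -0.233  0.283 -1.28 ] [-0.288  0.533  0.972]
(array([-0.025, -0.008,  0.071]), array([-0.014, -0.006, -0.025]))
```

>>> {"api": "jog_arm", "payload": {
  "motion": [
    {"dx":0,"dy":0,"dz":0.1,"rx":0,"ry":0,"rz":0,"jaw":0.6},
    {"dx":0,"dy":0,"dz":0.1,"rx":0,"ry":0,"rz":0,"jaw":0.4},
    {"dx":0,"dy":0,"dz":0.1,"rx":0,"ry":0,"rz":0,"jaw":0.4},
    {"dx":0,"dy":0,"dz":0.1,"rx":0,"ry":0,"rz":0,"jaw":0.4},
    {"dx":0,"dy":0,"dz":0.1,"rx":0,"ry":0,"rz":0,"jaw":0.4},
    {"dx":0,"dy":0,"dz":0.1,"rx":0,"ry":0,"rz":0,"jaw":0.4}
  ],
  "force": 40
}}

```text
time: 9.07
eef_pos: [0.6362, 0.2688, 0.0301]
ee_rot: [0.687, -0.605, -0.364, -0.172]
contact_force: [-6.3, 1.1, 8.9]
gripper_width: 0.499
```

>>> {"api": "jog_arm", "payload": {
  "motion": [
    {"dx":-0.3,"dy":-0.09,"dz":0.1,"rx":0,"ry":0,"rz":0,"jaw":0.4},
    {"dx":-0.8,"dy":-0.24,"dz":0.1,"rx":0,"ry":0,"rz":0,"jaw":0.4},
    {"dx":-1.3,"dy":-0.39,"dz":0.1,"rx":0,"ry":0,"rz":0,"jaw":0.4},
    {"dx":-1.9,"dy":-0.57,"dz":0.1,"rx":0,"ry":0,"rz":0,"jaw":0.4},
    {"dx":-2.5,"dy":-0.75,"dz":0.1,"rx":0,"ry":0,"rz":0,"jaw":0.4},
    {"dx":-3.1,"dy":-0.93,"dz":0.1,"rx":0,"ry":0,"rz":0,"jaw":0.4},
    {"dx":-3.7,"dy":-1.11,"dz":0.1,"rx":0,"ry":0,"rz":0,"jaw":0.4},
    {"dx":-4.2,"dy":-1.27,"dz":0.05,"rx":0,"ry":0,"rz":0,"jaw":0.4},
    {"dx":-4.52,"dy":-1.36,"dz":0,"rx":0,"ry":0,"rz":0,"jaw":0.4},
    {"dx":-4.52,"dy":-1.36,"dz":0,"rx":0,"ry":0,"rz":0,"jaw":0.4},
    {"dx":-4.52,"dy":-1.36,"dz":0,"rx":0,"ry":0,"rz":0,"jaw":0.4}
  ]
}}

```text
time: 9.98
eef_pos: [0.5224, 0.235, 0.0299]
ee_rot: [0.687, -0.605, -0.365, -0.172]
contact_force: [-14.7, 6.1, 11.9]
gripper_width: 0.503
```

```bash
python3 - <<'E'
from h import *
np.set_printoptions(precision=3,suppress=True)
s=arm.read_state(); print(inv(s['eef_pos']),s['joint_positions'],s['contact_force'])
arm.camera('top');
for d in arm.pinpoint('top','relay_mid')[:2]: print(d['p'],d['centre'],inv(at('top',d['centre'],.029)))
E
```

```text
[-0.084  0.085  0.03 ] [ 0.419 -0.317  2.347 -0.259  0.337 -1.237] [-14.658   6.141  11.851]
0.97 [190.3, 193.8] [-0.046  0.067  0.029]
```

>>> {"api": "jog_arm", "payload": {
  "motion": [
    {"dx":0,"dy":0,"dz":0,"rx":0,"ry":0,"rz":0,"jaw":0.8},
    {"dx":0,"dy":0,"dz":0,"rx":0,"ry":0,"rz":0,"jaw":0.8},
    {"dx":0,"dy":0,"dz":0,"rx":0,"ry":0,"rz":0,"jaw":0.8},
    {"dx":0,"dy":0,"dz":0.8,"rx":0,"ry":0,"rz":0,"jaw":0.8},
    {"dx":0,"dy":0,"dz":2,"rx":0,"ry":0,"rz":0,"jaw":0.8},
    {"dx":0.2,"dy":0.1,"dz":3.2,"rx":-0.4,"ry":1.3,"rz":0,"jaw":0.8},
    {"dx":0.3,"dy":0.1,"dz":4.5,"rx":-0.8,"ry":2.6,"rz":0,"jaw":0.8},
    {"dx":0.4,"dy":0.1,"dz":5.8,"rx":-1.2,"ry":3.9,"rz":0,"jaw":0.8},
    {"dx":0.5,"dy":0.1,"dz":6.6,"rx":-1.6,"ry":5.2,"rz":0,"jaw":0.8},
    {"dx":0.6,"dy":0.1,"dz":7,"rx":-2,"ry":6.5,"rz":0,"jaw":0.8},
    {"dx":0.8,"dy":0.1,"dz":7,"rx":-2.4,"ry":7.8,"rz":0,"jaw":0.8},
    {"dx":0.9,"dy":0.1,"dz":7,"rx":-2.6,"ry":8.6,"rz":0,"jaw":0.8}
  ]
}}

```text
time: 11.08
eef_pos: [0.5465, 0.237, 0.2049]
ee_rot: [0.7, -0.699, -0.102, 0.105]
contact_force: [0.5, 0.5, -0.5]
gripper_width: 0.803
```

```bash
python3 - <<'E'
from h import *
np.set_printoptions(precision=3,suppress=True)
s=arm.read_state(); im=arm.camera('wrist'); save(im,'w3.png')
print(inv(s['eef_pos']),s['joint_positions'],Rq(s['ee_rot']).as_matrix())
for d in arm.pinpoint('wrist','relay_mid')[:2]: print(d['p'],d['centre'],inv(at('wrist',d['centre'],.029,s)))
for d in arm.pinpoint('wrist','relay_nose')[:2]: print(d['p'],d['centre'],inv(at('wrist',d['centre'],.029,s)))
E
```

```text
[-0.06   0.08   0.205] [ 0.365 -0.042  1.664  0.004  1.522 -1.5  ] [[ 0.957 -0.004 -0.289]
 [ 0.289  0.002  0.957]
 [-0.003 -1.     0.003]]
0.73 [262.6, 185.0] [-0.05   0.087  0.029]
0.96 [260.3, 242.9] [0.016 0.085 0.029]
0.56 [450.0, 285.5] [0.076 0.315 0.029]
```

View pics/w3.png

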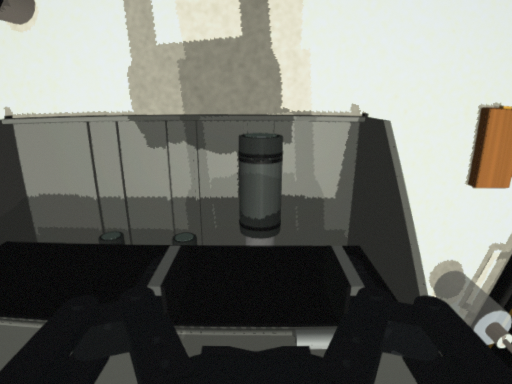

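>>> {"api": "jog_arm", "payload": {
  "motion": [
    {"dx":0.29,"dy":0.29,"dz":-1.5,"rx":0,"ry":0,"rz":0,"jaw":0.8},
    {"dx":0.29,"dy":0.29,"dz":-3,"rx":0,"ry":0,"rz":0,"jaw":0.8},
    {"dx":0.29,"dy":0.29,"dz":-4.5,"rx":0,"ry":0,"rz":0,"jaw":0.8},
    {"dx":0.29,"dy":0.29,"dz":-5.7,"rx":0,"ry":0,"rz":0,"jaw":0.8},
    {"dx":0.29,"dy":0.29,"dz":-6.6,"rx":0,"ry":0,"rz":0,"jaw":0.8},
    {"dx":0.29,"dy":0.29,"dz":-7.1,"rx":0,"ry":0,"rz":0,"jaw":0.8},
    {"dx":0.29,"dy":0.29,"dz":-7.1,"rx":0,"ry":0,"rz":0,"jaw":0.6},
    {"dx":0.29,"dy":0.29,"dz":-7.1,"rx":0,"ry":0,"rz":0,"jaw":0.4},
    {"dx":0.29,"dy":0.29,"dz":-7.1,"rx":0,"ry":0,"rz":0,"jaw":0.4},
    {"dx":0.29,"dy":0.29,"dz":-7.1,"rx":0,"ry":0,"rz":0,"jaw":0.4},
    {"dx":0.29,"dy":0.29,"dz":-7.1,"rx":0,"ry":0,"rz":0,"jaw":0.4}
  ],
  "force": 60
}}

```text
time: 12.15
eef_pos: [0.5533, 0.2445, 0.0275]
ee_rot: [0.701, -0.698, -0.105, 0.102]
contact_force: [-1.6, 0.6, 2.0]
gripper_width: 0.498
```

>>> {"api": "jog_arm", "payload": {
  "motion": [
    {"dx":0,"dy":0,"dz":0.12,"rx":0,"ry":0,"rz":0,"jaw":0.4},
    {"dx":-0.19,"dy":-0.06,"dz":0.12,"rx":0,"ry":0,"rz":0,"jaw":0.4},
    {"dx":-0.38,"dy":-0.12,"dz":0.12,"rx":0,"ry":0,"rz":0,"jaw":0.4},
    {"dx":-0.38,"dy":-0.12,"dz":0.3,"rx":-0.29,"ry":0.96,"rz":0,"jaw":0.4},
    {"dx":-0.38,"dy":-0.12,"dz":0.5,"rx":-0.58,"ry":1.91,"rz":0,"jaw":0.4},
    {"dx":-0.38,"dy":-0.12,"dz":0.6,"rx":-0.58,"ry":1.91,"rz":0,"jaw":0.4},
    {"dx":-0.38,"dy":-0.12,"dz":0.6,"rx":-0.58,"ry":1.91,"rz":0,"jaw":0.4},
    {"dx":-0.96,"dy":-0.29,"dz":0.6,"rx":-0.58,"ry":1.91,"rz":0,"jaw":0.4},
    {"dx":-1.53,"dy":-0.46,"dz":0.7,"rx":-0.58,"ry":1.91,"rz":0,"jaw":0.4},
    {"dx":-2.1,"dy":-0.64,"dz":1,"rx":-0.58,"ry":1.91,"rz":0,"jaw":0.4}
  ]
}}

```text
time: 12.98
eef_pos: [0.4988, 0.2278, 0.0498]
ee_rot: [-0.689, 0.705, 0.042, -0.164]
contact_force: [0.6, -0.9, -3.6]
gripper_width: 0.494
```

>>> {"api": "jog_arm", "payload": {
  "motion": [
    {"dx":-0.2,"dy":-0.05,"dz":0.8,"rx":0,"ry":0,"rz":0,"jaw":0.4},
    {"dx":-0.2,"dy":-0.3,"dz":2.2,"rx":0.29,"ry":-0.96,"rz":0,"jaw":0.4},
    {"dx":-0.2,"dy":-0.7,"dz":3.7,"rx":0.58,"ry":-1.91,"rz":0,"jaw":0.4},
    {"dx":-0.2,"dy":-1.2,"dz":5.2,"rx":0.58,"ry":-1.91,"rz":0,"jaw":0.4},
    {"dx":0,"dy":-2,"dz":6.6,"rx":0.58,"ry":-1.91,"rz":0,"jaw":0.4},
    {"dx":0,"dy":-3,"dz":7.8,"rx":0.58,"ry":-1.91,"rz":0,"jaw":0.4},
    {"dx":0,"dy":-3,"dz":7.8,"rx":0.58,"ry":-1.91,"rz":0,"jaw":0.4}
  ]
}}

```text
time: 13.57
eef_pos: [0.5012, 0.1508, 0.253]
ee_rot: [0.701, -0.698, -0.107, 0.099]
contact_force: [-0.4, 1.0, -2.8]
gripper_width: 0.496
```

```bash
python3 - <<'E'
from h import *
np.set_printoptions(precision=3,suppress=True)
s=arm.read_state(); print(s['eef_pos'],s['joint_positions'],Rq(s['ee_rot']).as_matrix())
a=at('top',(357.2,185),.072);b=at('top',(353.1,206.7),.072);print(a,b,(a+b)/2,np.arctan2(*(a-b)[[1,0]]),np.linalg.norm(a-b))
for y in (-.2,):
  t=toolR([-np.sin(y),np.cos(y),0]); print(delta([.545,-.15,.25],t))
E
```

```text
[0.501 0.151 0.253] [ 0.242 -0.228  1.754  0.002  1.604 -1.621] [[ 0.958  0.011 -0.288]
 [ 0.288  0.005  0.958]
 [ 0.012 -1.     0.001]]
[ 0.586 -0.293  0.072] [ 0.519 -0.279  0.072] [ 0.552 -0.286  0.072] -0.20924342765939538 0.06853776174709757
(array([  1.751, -12.032,  -0.121]), array([-0.023,  0.136, -5.642]))
```

>>> {"api": "jog_arm", "payload": {
  "motion": [
    {"dx":0.2,"dy":-1.3,"dz":0,"rx":0,"ry":0.1,"rz":-0.6,"jaw":0.4},
    {"dx":0.5,"dy":-2.9,"dz":0,"rx":0,"ry":0.14,"rz":-1.4,"jaw":0.4},
    {"dx":0.7,"dy":-4.5,"dz":0,"rx":0,"ry":0.14,"rz":-2.2,"jaw":0.4},
    {"dx":0.9,"dy":-6.1,"dz":0,"rx":0,"ry":0.14,"rz":-3,"jaw":0.4},
    {"dx":1.1,"dy":-7.7,"dz":0,"rx":0,"ry":0.14,"rz":-3.8,"jaw":0.4},
    {"dx":1.3,"dy":-9.3,"dz":0,"rx":0,"ry":0.14,"rz":-4.6,"jaw":0.4},
    {"dx":1.6,"dy":-10.9,"dz":0,"rx":0,"ry":0.14,"rz":-5.3,"jaw":0.4},
    {"dx":1.75,"dy":-12,"dz":-0.1,"rx":0,"ry":0.14,"rz":-5.7,"jaw":0.4},
    {"dx":1.75,"dy":-12,"dz":-0.1,"rx":0,"ry":0.14,"rz":-5.7,"jaw":0.4},
    {"dx":1.75,"dy":-12,"dz":-0.1,"rx":0,"ry":0.14,"rz":-5.7,"jaw":0.4}
  ]
}}

```text
time: 14.4
eef_pos: [0.5435, -0.1477, 0.2423]
ee_rot: [0.705, -0.702, 0.076, -0.069]
contact_force: [-0.4, 1.7, -4.5]
gripper_width: 0.494
```

```bash
python3 - <<'E'
from h import *
np.set_printoptions(precision=4,suppress=True)
s=arm.read_state(); im=arm.camera('wrist'); save(im,'w4.png')
print(s['eef_pos'],Rq(s['ee_rot']).as_matrix())
for n,z in(('rail',0),('relay_mid',s['eef_pos'][2]),('relay_nose',s['eef_pos'][2])):
  for d in arm.pinpoint('wrist',n)[:2]: print(n,d['p'],d['centre'],at('wrist',d['centre'],z,s))
for z in(0,.046,.08):print(proj('wrist',(.552,-.286,z),s))
E
```

```text
[ 0.5435 -0.1477  0.2423] [[ 0.9788 -0.01    0.2044]
 [-0.2043  0.006   0.9789]
 [-0.011  -0.9999  0.0039]]
rail 0.68 [149.0, 195.3] [ 0.5549 -0.2885  0.    ]
rail 0.37 [318.5, 66.2] [ 0.4467 -0.0531  0.    ]
relay_mid 0.68 [256.3, 270.8] [ 0.5471 -0.1482  0.2423]
[np.float64(150.15903054726957), np.float64(192.7999279300525)]
[np.float64(137.27406892003708), np.float64(204.46938311727357)]
[np.float64(125.56436431177798), np.float64(215.12608333369766)]
```

View pics/w4.png

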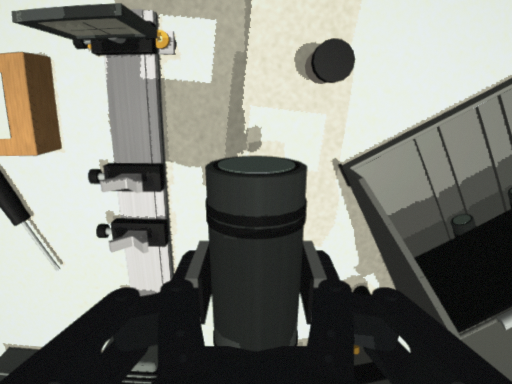

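```bash
python3 - <<'E'
from h import *
np.set_printoptions(precision=4,suppress=True)
s=arm.read_state(); im=cv2.cvtColor(cv2.imread('pics/w4.png'),cv2.COLOR_BGR2RGB)
c=im[145:265,75:195]; save(cv2.resize(c,None,fx=5,fy=5,interpolation=cv2.INTER_CUBIC),'w4c.png')
M=Rq(s['ee_rot']).as_matrix(); T=s['eef_pos']
E=at('wrist',(257,165),T[2]+.0015,s); print('end in tool',M.T@(E-T))
def face(x,z):  # project rim of near face
    a=np.linspace(0,2*np.pi,60); return np.array([proj('wrist',T+M@[x,-z+.022*np.sin(t),.022*np.cos(t)],s) for t in a])
for x in(-.054,-.051,-.048,-.045): p=face(x,.0015); print(x,p.min(0),p.max(0))
E
```

```text
end in tool [-0.0489 -0.001   0.0006]
-0.054 [203.1457 145.5627] [308.2209 164.4034]
-0.051 [203.4984 151.6195] [307.874  172.6322]
-0.048 [203.8512 157.6127] [307.5276 180.734 ]
-0.045 [204.204  163.5421] [307.1871 188.7089]
```

View pics/w4c.png

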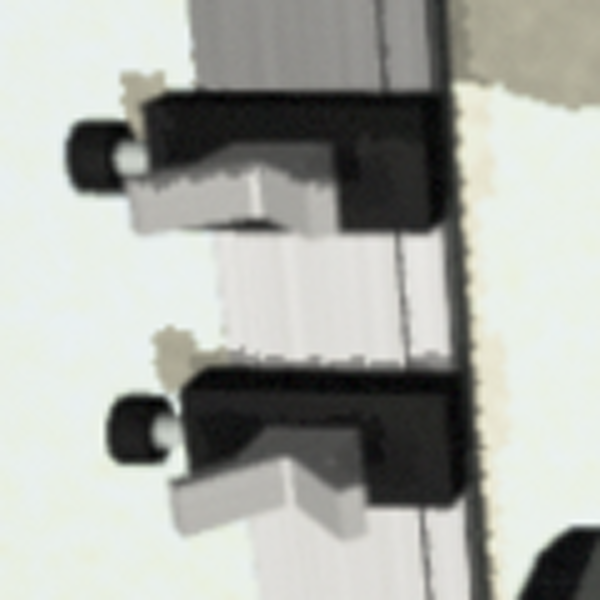

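```bash
python3 - <<'E'
from h import *
np.set_printoptions(precision=4,suppress=True)
s=arm.read_state()
a=at('wrist',(126.6,183.4),.062,s);b=at('wrist',(133,240),.062,s);d=b-a
print(a,b,(a+b)/2,np.linalg.norm(d),np.arctan2(d[1],d[0]))
# check by tips
for l,r in(((102,186.2),(142,187.3)),((110,246.5),(148,247.8))):
    A=at('wrist',l,.08,s);B=at('wrist',r,.08,s); print((A+B)/2,np.linalg.norm(A-B))
# rail edges (right side, rail length): slope
p=at('wrist',(158,10),.03,s);q=at('wrist',(168,268),.03,s); print('edge yaw',np.arctan2(*(q-p)[[1,0]]))
arm.camera('top')
for d in arm.pinpoint('top','rail')[:1]: print(at('top',d['centre'],0))
E
```

```text
[ 0.5244 -0.2811  0.062 ] [ 0.5889 -0.2955  0.062 ] [ 0.5566 -0.2883  0.062 ] 0.06609538706199666 -0.21923117900411027
[ 0.5235 -0.2785  0.08  ] 0.041537154047813
[ 0.5892 -0.2933  0.08  ] 0.04192975347419097
edge yaw -0.24324975599928778
```

```bash
cat >> h.py <<'E'
def rail(z,yaw=-.222,c=(.556,-.2873),off=.0025):
    t=toolR([-np.sin(yaw),np.cos(yaw),0]); return delta([c[0]-off*np.cos(yaw),c[1]-off*np.sin(yaw),z],t)
E
python3 -c "
from h import *
np.set_printoptions(precision=3,suppress=True)
print(rail(.14))"
```

```text
(array([ 0.383, -5.641, -4.149]), array([-0.066, -0.101, -0.229]))
```

>>> {"api": "jog_arm", "payload": {
  "motion": [
    {"dx":0.1,"dy":-1,"dz":0,"rx":-0.07,"ry":-0.1,"rz":-0.23,"jaw":0.4},
    {"dx":0.2,"dy":-2.4,"dz":0,"rx":-0.07,"ry":-0.1,"rz":-0.23,"jaw":0.4},
    {"dx":0.3,"dy":-3.8,"dz":-0.4,"rx":-0.07,"ry":-0.1,"rz":-0.23,"jaw":0.4},
    {"dx":0.38,"dy":-5,"dz":-1.2,"rx":-0.07,"ry":-0.1,"rz":-0.23,"jaw":0.4},
    {"dx":0.38,"dy":-5.64,"dz":-2.2,"rx":-0.07,"ry":-0.1,"rz":-0.23,"jaw":0.4},
    {"dx":0.38,"dy":-5.64,"dz":-3.2,"rx":-0.07,"ry":-0.1,"rz":-0.23,"jaw":0.4},
    {"dx":0.38,"dy":-5.64,"dz":-4.1,"rx":-0.07,"ry":-0.1,"rz":-0.23,"jaw":0.4},
    {"dx":0.38,"dy":-5.64,"dz":-4.1,"rx":-0.07,"ry":-0.1,"rz":-0.23,"jaw":0.4},
    {"dx":0.38,"dy":-5.64,"dz":-4.1,"rx":-0.07,"ry":-0.1,"rz":-0.23,"jaw":0.4}
  ]
}}

```text
time: 15.45
eef_pos: [0.5534, -0.287, 0.1408]
ee_rot: [0.703, -0.703, 0.079, -0.078]
contact_force: [0.3, -0.5, -2.3]
gripper_width: 0.493
```

```bash
python3 - <<'E'
from h import *
np.set_printoptions(precision=3,suppress=True)
print(rail(.1)); s=arm.read_state(); a=arm.camera('top'); w=arm.camera('wrist'); sc=arm.camera('scene')
save(cv2.resize(w,None,fx=1.5,fy=1.5),'w5.png')
for c in('top','scene'):
  for n in('relay_mid','relay_nose'):
    for d in arm.pinpoint(c,n)[:1]: print(c,n,d['p'],at(c,d['centre'],s['eef_pos'][2]+.0015))
print(s['eef_pos'])
E
```

```text
(array([ 0.008,  0.011, -1.631]), array([-0.006, -0.023,  0.009]))
top relay_nose 0.54 [ 0.621 -0.315  0.142]
[ 0.553 -0.287  0.141]
```

View pics/w5.png

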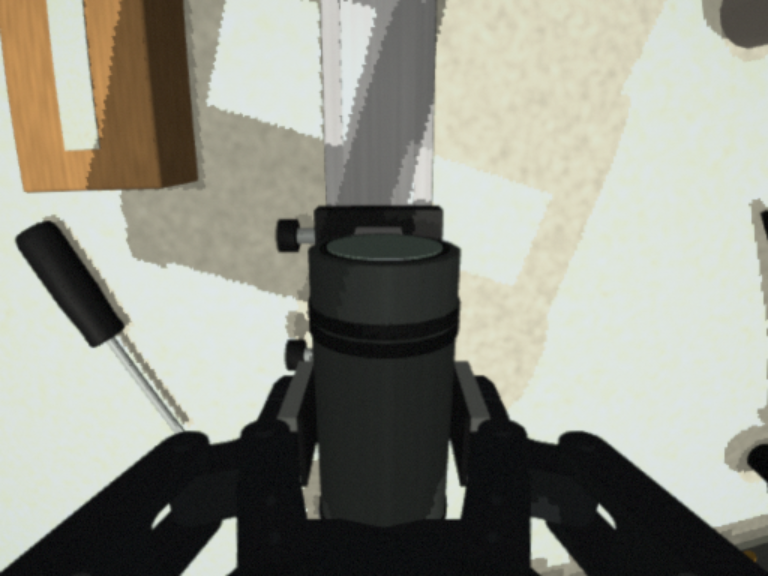

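>>> {"api": "jog_arm", "payload": {
  "motion": [
    {"dx":-0.01,"dy":-0.06,"dz":-0.5,"rx":0,"ry":0,"rz":0,"jaw":0.4},
    {"dx":-0.01,"dy":-0.06,"dz":-1,"rx":0,"ry":0,"rz":0,"jaw":0.4},
    {"dx":-0.01,"dy":-0.06,"dz":-1.4,"rx":0,"ry":0,"rz":0,"jaw":0.4},
    {"dx":-0.01,"dy":-0.06,"dz":-1.5,"rx":0,"ry":0,"rz":0,"jaw":0.4},
    {"dx":-0.01,"dy":-0.06,"dz":-1.5,"rx":0,"ry":0,"rz":0,"jaw":0.4},
    {"dx":-0.01,"dy":-0.06,"dz":-1.5,"rx":0,"ry":0,"rz":0,"jaw":0.4}
  ]
}}

```text
time: 16.3
eef_pos: [0.5532, -0.2892, 0.1034]
ee_rot: [-0.703, 0.703, -0.079, 0.079]
contact_force: [0.6, 0.8, -3.4]
gripper_width: 0.495
```

>>> {"api": "jog_arm", "payload": {
  "motion": [
    {"dx":0,"dy":0,"dz":-0.06,"rx":0,"ry":0,"rz":0,"jaw":0.4},
    {"dx":0,"dy":0,"dz":-0.12,"rx":0,"ry":0,"rz":0,"jaw":0.4},
    {"dx":0,"dy":0,"dz":-0.18,"rx":0,"ry":0,"rz":0,"jaw":0.4},
    {"dx":0,"dy":0,"dz":-0.22,"rx":0,"ry":0,"rz":0,"jaw":0.4},
    {"dx":0,"dy":0,"dz":-0.22,"rx":0,"ry":0,"rz":0,"jaw":0.4}
  ]
}}

```text
time: 16.72
eef_pos: [0.5532, -0.2892, 0.0979]
ee_rot: [-0.703, 0.703, -0.079, 0.079]
contact_force: [0.3, -0.1, -3.6]
gripper_width: 0.492
```

>>> {"api": "jog_arm", "payload": {
  "motion": [
    {"dx":0,"dy":0,"dz":-0.04,"rx":0,"ry":0,"rz":0,"jaw":0.4},
    {"dx":0,"dy":0,"dz":-0.08,"rx":0,"ry":0,"rz":0,"jaw":0.4},
    {"dx":0,"dy":0,"dz":-0.12,"rx":0,"ry":0,"rz":0,"jaw":0.4},
    {"dx":0,"dy":0,"dz":-0.12,"rx":0,"ry":0,"rz":0,"jaw":0.4}
  ]
}}

```text
time: 17.05
eef_pos: [0.5532, -0.2892, 0.0948]
ee_rot: [-0.703, 0.703, -0.079, 0.079]
contact_force: [0.6, -0.9, -3.7]
gripper_width: 0.499
```

>>> {"api": "jog_arm", "payload": {
  "motion": [
    {"dx":0,"dy":0,"dz":-0.04,"rx":0,"ry":0,"rz":0,"jaw":0.4},
    {"dx":0,"dy":0,"dz":-0.08,"rx":0,"ry":0,"rz":0,"jaw":0.4},
    {"dx":0,"dy":0,"dz":-0.08,"rx":0,"ry":0,"rz":0,"jaw":0.4}
  ]
}}

```text
time: 17.3
eef_pos: [0.5532, -0.2892, 0.0929]
ee_rot: [-0.703, 0.703, -0.079, 0.079]
contact_force: [-0.1, 0.2, -4.1]
gripper_width: 0.494
```

>>> {"api": "jog_arm", "payload": {
  "motion": [
    {"dx":0,"dy":0,"dz":-0.04,"rx":0,"ry":0,"rz":0,"jaw":0.4},
    {"dx":0,"dy":0,"dz":-0.08,"rx":0,"ry":0,"rz":0,"jaw":0.4},
    {"dx":0,"dy":0,"dz":-0.08,"rx":0,"ry":0,"rz":0,"jaw":0.4}
  ]
}}

```text
time: 17.55
eef_pos: [0.5534, -0.2896, 0.092]
ee_rot: [-0.702, 0.703, -0.079, 0.079]
contact_force: [-3.8, -1.4, 4.9]
gripper_width: 0.49
```

>>> {"api": "jog_arm", "payload": {
  "motion": [
    {"dx":0,"dy":-0.02,"dz":0,"rx":0,"ry":0,"rz":0,"jaw":0.52},
    {"dx":0,"dy":-0.02,"dz":0,"rx":0,"ry":0,"rz":0,"jaw":0.55},
    {"dx":0,"dy":-0.02,"dz":0,"rx":0,"ry":0,"rz":0,"jaw":0.6},
    {"dx":0,"dy":-0.02,"dz":0,"rx":0,"ry":0,"rz":0,"jaw":0.7},
    {"dx":0,"dy":-0.02,"dz":0,"rx":0,"ry":0,"rz":0,"jaw":0.8},
    {"dx":0,"dy":-0.02,"dz":0,"rx":0,"ry":0,"rz":0,"jaw":0.8}
  ]
}}

```text
time: 18.05
eef_pos: [0.5533, -0.2897, 0.0911]
ee_rot: [-0.703, 0.703, -0.079, 0.079]
contact_force: [0.6, -0.4, 0.9]
gripper_width: 0.803
```

Now lift straight up and check.

>>> {"api": "jog_arm", "payload": {
  "motion": [
    {"dx":0,"dy":0,"dz":0.6,"rx":0,"ry":0,"rz":0,"jaw":0.8},
    {"dx":0,"dy":0,"dz":1.6,"rx":0,"ry":0,"rz":0,"jaw":0.8},
    {"dx":0,"dy":0,"dz":3,"rx":0,"ry":0,"rz":0,"jaw":0.8},
    {"dx":0,"dy":0,"dz":4.5,"rx":0,"ry":0,"rz":0,"jaw":0.8},
    {"dx":0,"dy":0,"dz":6,"rx":0,"ry":0,"rz":0,"jaw":0.8},
    {"dx":-0.5,"dy":0,"dz":7,"rx":0,"ry":0,"rz":0,"jaw":0.8},
    {"dx":-1,"dy":0,"dz":7,"rx":0,"ry":0,"rz":0,"jaw":0.8},
    {"dx":-1,"dy":0,"dz":7,"rx":0,"ry":0,"rz":0,"jaw":0.8},
    {"dx":-1,"dy":0,"dz":7,"rx":0,"ry":0,"rz":0,"jaw":0.8}
  ]
}}

```text
time: 18.8
eef_pos: [0.5279, -0.2897, 0.2664]
ee_rot: [-0.703, 0.703, -0.079, 0.079]
contact_force: [0.1, 0.3, -0.1]
gripper_width: 0.802
```

```bash
python3 - <<'E'
from h import *
np.set_printoptions(precision=4,suppress=True)
s=arm.read_state(); w=arm.camera('wrist'); arm.camera('top'); arm.camera('scene')
save(w,'w6.png')
c,sn=np.cos(-.222),np.sin(-.222)
for cam in('wrist','top','scene'):
  for n in('relay_mid','relay_nose'):
    for d in arm.pinpoint(cam,n)[:1]:
      P=at(cam,d['centre'],.093,s); e=P[:2]-[.556,-.2883]; print(cam,n,round(d['p'],2),np.round(d['centre'],1),P,'rail',c*e[0]+sn*e[1],-sn*e[0]+c*e[1])
E
```

```text
wrist relay_mid 0.8 [263.2 200.2] [ 0.5551 -0.2879  0.093 ] rail -0.0009234397607135397 0.00015796733017438066
wrist relay_nose 0.85 [261.9 256.1] [ 0.6187 -0.3034  0.093 ] rail 0.06450429613733381 -0.0009503048487809369
top relay_mid 0.85 [361.3 193.1] [ 0.5596 -0.2994  0.093 ] rail 0.0059762037397103444 -0.009995287195908942
top relay_nose 0.93 [364.7 172.3] [ 0.6232 -0.3114  0.093 ] rail 0.0705934771176703 -0.007714061591634878
scene relay_mid 0.74 [372.2 240.7] [ 0.3904 -0.3852  0.093 ] rail -0.14014811907360453 -0.13099536162240513
```

View pics/w6.png

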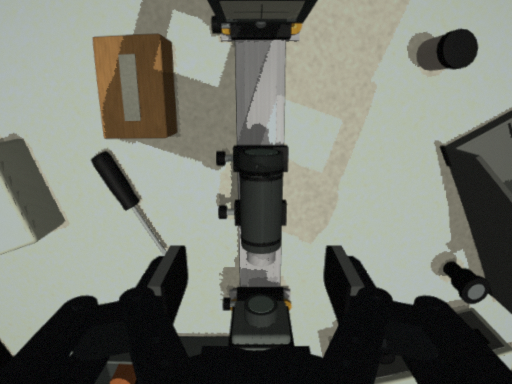

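```bash
python3 - <<'E'
from h import *
np.set_printoptions(precision=2,suppress=True)
s=arm.read_state(); im=cv2.imread('pics/w6.png'); f=5; x0,y0=200,135
c=cv2.resize(im[y0:270,x0:320],None,fx=f,fy=f,interpolation=cv2.INTER_CUBIC); c=cv2.convertScaleAbs(c,alpha=1.8,beta=20)
yaw=-.222; C=np.array([.556,-.2883,0]); Q=R.from_euler('z',yaw).as_matrix()
def P(p): return tuple(int(v) for v in (np.array(proj('wrist',C+Q@np.array(p),s))-[x0,y0])*f)
a=np.linspace(0,2*np.pi,60)
for x,r,col in((-.051,.022,(0,0,255)),(.051,.022,(0,0,255)),(.069,.016,(0,255,255))):
    cv2.polylines(c,[np.array([P((x,r*np.cos(t),.093+r*np.sin(t))) for t in a])],True,col,1)
for sx in(-.034,.034):
    cv2.polylines(c,[np.array([P((sx+u,v,.08)) for u,v in((-.006,-.022),(.006,-.022),(.006,.022),(-.006,.022))])],True,(0,255,0),1)
cv2.imwrite('pics/w6c.png',c)
E
```

```text
(no output)
```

View pics/w6c.png

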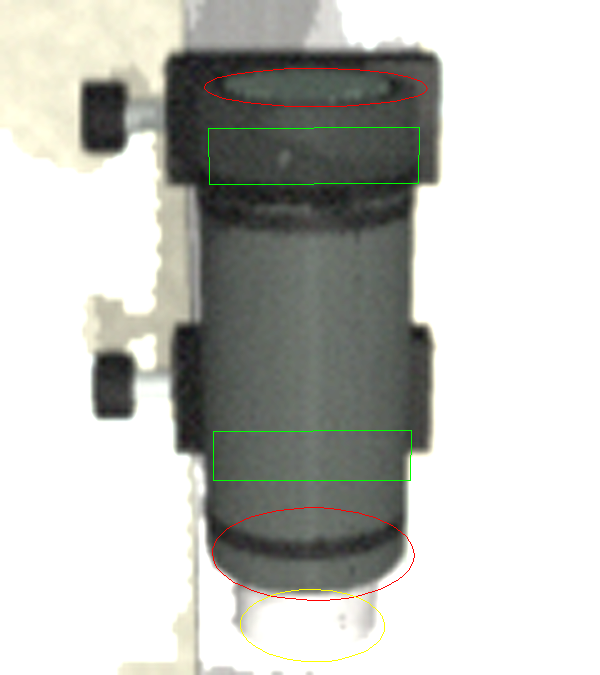

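```bash
python3 - <<'E'
from h import *
np.set_printoptions(precision=4,suppress=True)
s=arm.read_state(); u=np.array([np.cos(.222),-np.sin(.222)])
for z in(.035,.046,.062):
    a=at('wrist',(260.4,135+120/5),z,s);b=at('wrist',(260.6,135+388/5),z,s); m=(a+b)[:2]/2; print(z,m,np.linalg.norm(a-b))
    for px in((263.2,200.2),): print('relay mid rel',(at('wrist',px,.093,s)[:2]-m)@u, (at('wrist',px,.093,s)[:2]-m)@[u[1]*-1,u[0]])
print(s['contact_force'],s['time'])
E
```

```text
0.035 [ 0.5567 -0.2901] 0.06795994441211163
relay mid rel -0.001997923368382321 0.001923455418597092
0.046 [ 0.5536 -0.2896] 0.06589505996352524
relay mid rel 0.0011842553148303048 0.002096124826565689
0.062 [ 0.549  -0.2888] 0.06289159167467229
relay mid rel 0.005812878854048608 0.0023472803290654634
[-0.6033  0.4301 -0.0349] 19.25
```

```bash
python3 -c "
from station import arm
print(arm.finish_job())"
```

```text
the job is handed in; nothing more can be done
None
```

The relay tube now lies in both V-saddles with its nose towards the lamp, and I handed the job in at about 19 s of the 72 s allowed. The hand-in gave no verdict.

**What I did:**
1. I swung the lid over by its tab until it rested open on its stop.
2. I looked in under the flap with the wrist camera and found the relay in the groove at y = +85 mm. The grip closed to about 42 mm, which fits the thick tube.
3. I drew it about 118 mm into the front tray, let go, and checked that it lay with its middle about 50 mm in front of the hood's edge.
4. I took it again round the middle, tipped its nose down to clear the flap and front wall, and lowered it in 1 to 2 mm steps. The upward push at contact was about 9 N.
5. I opened the jaws and lifted clear; the force reading was about 0 N.

**Last checks:**
- **Lengthwise:** the wrist view puts the barrel's middle 1 mm from the centre of the saddles. Measuring against the saddle blocks in the picture gives −2 to +6 mm, depending on the height assumed for them; the limit is 12 mm.
- **Sideways:** the wrist view gives 0 to 2 mm off the centre line, against a limit of 4 mm.
- **Height:** I took it from the tool height at contact, about 93 mm, and did not measure it separately.
- **Disagreements:** the top camera put the tube's middle 10 mm to one side and 6 mm forward. The scene camera's reading was plainly a false detection. I trusted the close wrist view, where the tube sits centred on both blocks.
- **Slim tubes and bystanders:** I did not touch them, and they looked undisturbed where they showed in the pictures. I did not re-measure their positions at the end.

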